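# Change over the open parts tray on the workshop bench

## Robot

A 6-joint arm with a two-finger parallel gripper is mounted at the origin on the work surface. World frame = base frame: x ahead of the robot, y to its left, z up, the work surface at z = 0. Lengths are in m, angles in rad, forces in N, time in s.
With the tool pointing down it reaches from about 0.35 to 0.975 m from the base axis. Payload 4.9 kg.
Tool frame: the origin (TCP) lies at the very end of the fingers, on their centre line; the grasp point (between the pads) lies 19 mm behind it; z points along the fingers, y is the direction in which the jaws open and shut (so a half turn about z gives the same grasp; the last joint's range is limited). The gripper opens to 85 mm and grips with 20 to 120 N. Pads are 22 mm wide; open, the fingers measure 114 mm over their backs; the gripper's body (76 mm by 85 mm) begins 54 mm behind the grasp point. The pads swing forward as they close: fully open they stand 13 mm farther back than shut.
Start: joints at [-1.452, 0.053, 1.613, -0, 1.476, -0.119], TCP at [0.147, -0.607, 0.231] pointing down, gripper open.
Joint ranges: [-3.01, 3.01], [-1.01, 2.22], [0.06, 2.58], [-1.02, 4.17], [0.09, 2.62], [-3.14, 3.14]. Speed limits (rad/s): [2.57, 2.57, 3.14, 3.14, 3.14, 3.14].

## Interface

Orientations are given as a unit quaternion [w, x, y, z].
In Python, from plant import state, eyes, job_done gives the robot as it stands.
- The arm moves only by the tool apply_moves, never from a script. Its argument "commands" is a list of rows, each an object with "linear": the shift along the tool's x, y, z in m, a list of three; "delta_rot": the turn, a rotation vector about the tool's x, y, z in degrees, a list of three; "fingers": the closure in counts, from 0 (fully open) to 255 (shut). In form: [{"linear": [x, y, z], "delta_rot": [wx, wy, wz], "fingers": fingers}, ...]. A call has exactly 8 rows; each row is the pose to reach, as a shift and turn from the pose commanded when the call began, along the tool's axes at that moment; what a row does not reach only later rows make up. A row lasts 1/10 s, in which the tool goes at most 50 mm and 8.59 degrees, less where a joint would pass 70% of its speed; a pose out of reach is approached as far as the arm can. A call with a gripper value outside its range is refused whole. The fingers move at their own pace and stop on an object; the grip force is fixed at half the most. Time passes only in rows, so rows that repeat a pose let the fingers close, or fill a call up. It gives the time, the measured TCP pose, the force and the opening at its end, in the units of the state.
- state(): the state, without advancing time (a new reading comes with each control period).
- eyes.grab_frame(name): name is "side" or "top"; returns the picture (400x640x3 uint8, red, green, blue); there is no depth.
- eyes.camera_params(name): a dict with "fx", "fy", "cx", "cy" (pixels), "k1" (the pictures are not rectified: a ray, as slopes to the right and down, at radius r is drawn at 1 + k1 r^2 times it, then the intrinsics apply), "position" and "rotation" of the camera in the world. Camera axes: x right, y down, z forward; pixel columns grow to the right and rows downward; lengths in m; the calibration is good to about 2 mm. A picture is of the moment at which its call begins. camera_params takes no time and is no camera call.
- job_done(): hands the job in, once; it reports no verdict.
The state is a dict: "time": time; "joint_pos": joint angles; "joint_vel": joint speeds; "joint_efforts": joint torques, N m; "tool_pos": TCP position; "tool_rot": TCP orientation; "contact_force": force on the tool from outside, world axes, zero at the start; "ft_torque": the same for the moment, N m; "gripper_width": opening from 0.0 (shut) to 1.0 (fully open).
Only numpy, scipy, OpenCV 4.12 (cv2) and the standard library are available. Lean on these libraries where they do the work, as an engineer would, in place of code of your own. Each camera call takes 0.05 s, during which the arm holds its last target.

## Task

With the fingertips, push the yellow parts tray, which was left standing open, fully home; then hook a fingertip behind the blue tray's front lip and draw that tray out along its rail all the way to its stop. Do not pinch a tray's lip between the fingers, leave the red tray shut, and do not disturb the socket, oil can or screwdriver.

Things in the scene. Friction and masses are not known exactly. Their poses are not given: they have to be found in the camera images.
- rack: plywood board 210 x 400 x 10 mm on the bench, origin at the centre of its underside; x points along the rails, away from the robot. On it stand side by side three grey open-fronted units, each 190 deep x 120 wide, 126 mm apart along y, front edges 95 mm towards -x from the origin; side cheeks 54 mm high, a roof (top 72 mm above the bench) over the rear 115 mm. All fixed; which colour of tray has which place varies
- yellow_lip (a point): centre of the TOP edge of the yellow tray's upright front lip, at mid thickness; moves with the tray. x points along the rail into the unit (the way it closes), y along the lip, z up; drawing out is along -x. The lip is an upright edge 4 mm thick, 102 mm wide, flat front and back; its top is 60 mm above the bench, 40 mm above the tray's floor. All three trays have this shape
- blue_lip (a point): the same point and axes on the blue tray. Behind the lip (+x) lies an empty finger bay 52 mm long and 102 mm wide, open above and at both sides, with the tray's floor 20 mm above the bench, then a partition whose top is 54 mm above the bench. Shut, the lip is 53 mm in front of the grey unit's front edge. Fixed bolts lie beyond the partition
- red_lip (a point): the same point and axes on the red tray, which is to be left shut
- yellow_tray (a joint): how far the yellow tray is drawn out, in m: 0 fully home, 0.12 at its outer stop. It starts 0.05 to 0.09 open. Slides level against about 2.5 N of friction and stays where it is left; both ends are firm stops; no latch, no spring
- blue_tray (a joint): how far the blue tray is drawn out, in m: 0 fully home, 0.12 at its outer stop; it starts within 0.025 of home. Same rail and friction as the yellow one
- red_tray (a joint): how far the red tray is drawn out, in m; it starts within 0.004 of home and is to stay shut
- socket: loose steel spanner socket, diameter 28, height 30 mm, standing on the roof of the red unit; origin at the centre of its underside
- oil_can: loose red oil can, diameter 64, 75 mm high to the top of the can, thin brass spout up to 108 mm high and reaching 48 mm out; stands on the bench to the left (+y) of the rack; origin at the centre of its underside
- screwdriver: loose screwdriver with an orange handle, 190 mm long, lying on the bench to the right (-y) of the tray fronts; origin near its middle, on its underside, x along its length

How it is judged:
On the way, in this order (a step that is already met when the one before it is completed fails the run):
1. the yellow tray is pushed fully home (value of joint yellow_tray below 0.005 m), for 0.1 s.
2. a fingertip is down at the blue tray's lip and bears on it (x of the grasp point in the frame of blue_lip between -0.07 and 0.07 m and y of the grasp point in the frame of blue_lip between -0.06 and 0.06 m and z of the grasp point in the frame of blue_lip between -0.04 and 0.019 m and contact force between the fingers and blue_tray above 0.3 N), for 0.1 s.
3. the blue tray is drawn out to its stop (value of joint blue_tray above 0.114 m), for 0.1 s.
At the end, for the whole second after the job is handed in: the yellow tray is home (within 6 mm), the blue tray stands out at its stop (within 7 mm), the red tray is shut (within 10 mm), trays at rest, and the socket, oil can and screwdriver are where they were (within 25 mm) (value of joint yellow_tray below 0.006 m and value of joint blue_tray above 0.113 m and value of joint red_tray below 0.01 m and velocity of joint yellow_tray between -0.01 and 0.01 m/s and velocity of joint blue_tray between -0.01 and 0.01 m/s and distance of each of socket, oil_can, screwdriver from where it was at the start of the episode below 0.025 m); the robot touches nothing.
It fails at once if the yellow tray's lip is pinched between the fingers instead of being pushed or hooked (x of the grasp point in the frame of yellow_lip between -0.006 and 0.006 m and y of the grasp point in the frame of yellow_lip between -0.06 and 0.06 m and z of the grasp point in the frame of yellow_lip between -0.04 and 0.004 m and contact force between the fingers and yellow_tray above 0.5 N).
It fails at once if the blue tray's lip is pinched between the fingers instead of being pushed or hooked (x of the grasp point in the frame of blue_lip between -0.006 and 0.006 m and y of the grasp point in the frame of blue_lip between -0.06 and 0.06 m and z of the grasp point in the frame of blue_lip between -0.04 and 0.004 m and contact force between the fingers and blue_tray above 0.5 N).
It fails at once if the red tray is drawn open (value of joint red_tray above 0.02 m).
It fails at once if the socket, oil can or screwdriver is lifted or shifted by more than 25 mm (distance of any of socket, oil_can, screwdriver from where it was at the start of the episode above 0.025 m).
It also fails if it takes over 48 s, if anything falls off the work surface, if the arm or the gripper's body presses on something with over 40 N, if the wrist force passes 120 N, or if a joint passes its speed limit or range.

## Working session

There is one attempt and no reset: what is moved stays moved. The work goes in short steps, Python scripts to look and compute and a tool call to move; the robot and the scene stay as the last step left them, time stands still between calls to the robot, and variables do not carry over. Pictures are saved under pics/ and viewed, and the job is handed in when it is done.

Besides the shell and the picture viewer there is one more tool, called by a JSON object that holds its "method" and its "body". apply_moves: Moves the arm, as the interface text tells. Its arguments: {"type":"object","properties":{"commands":{"type":"array","items":{"type":"object","properties":{"linear":{"type":"array","items":{"type":"number"}},"delta_rot":{"type":"array","items":{"type":"number"}},"fingers":{"type":"number"}}}}},"required":["commands"]}

```bash
mkdir -p pics; ls; python3 - <<'E'
from plant import state, eyes
import cv2
s=state(); print({k:s[k] for k in ('time','tool_pos','tool_rot','contact_force','gripper_width')})
for n in('side','top'):
    im=eyes.grab_frame(n); cv2.imwrite(f'pics/{n}0.png',im[:,:,::-1]); print(n,eyes.camera_params(n))
E
```

```text
pics
{'time': 0.0, 'tool_pos': array([ 0.14714164, -0.60677876,  0.23007151]), 'tool_rot': array([-1.02164249e-03,  9.92940323e-01,  1.18610583e-01, -8.59907905e-06]), 'contact_force': array([ 0.46711282, -1.05249792, -0.95387632]), 'gripper_width': 0.9983311999668449}
side {'fx': 416.9462319121999, 'fy': 416.9462319121999, 'cx': 318.3121049010224, 'cy': 201.67782926405278, 'k1': -0.06624919127514767, 'position': array([ 0.5105006 , -0.62017457,  0.7384769 ]), 'rotation': array([-0.36560209,  0.92627622, -0.08578099,  0.03145004])}
top {'fx': 509.3824118261317, 'fy': 509.3824118261317, 'cx': 321.8757723883195, 'cy': 206.57890552086394, 'k1': -0.03045260553039362, 'position': array([ 0.55235541, -0.02775654,  1.48352564]), 'rotation': array([ 0.02368293, -0.7041864 ,  0.70956741, -0.00864473])}
```

View pics/side0.png

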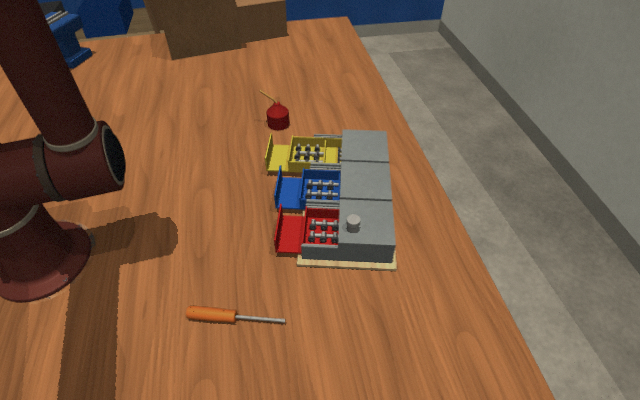

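View pics/top0.png

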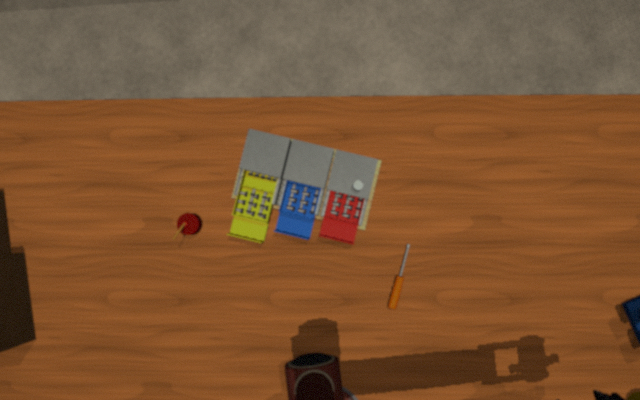

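The side view shows yellow at the far left (lip about (268,155)), blue in the middle (about (279,188)) and red nearest (about (280,230)). Zooming in next to measure corners.

```bash
cat > h.py <<'E'
import numpy as np, cv2
from scipy.spatial.transform import Rotation as R
from plant import state, eyes
def RR(q): return R.from_quat([q[1],q[2],q[3],q[0]])
def K(c): return np.array([[c['fx'],0,c['cx']],[0,c['fy'],c['cy']],[0,0,1]])
def proj(n,P):
    c=eyes.camera_params(n); p=RR(c['rotation']).inv().apply(np.atleast_2d(P)-c['position'])
    return cv2.projectPoints(p.reshape(-1,1,3),np.zeros(3),np.zeros(3),K(c),np.array([c['k1'],0,0,0.]))[0].reshape(-1,2)
def back(n,uv,z):
    c=eyes.camera_params(n); u=cv2.undistortPoints(np.array(uv,float).reshape(-1,1,2),K(c),np.array([c['k1'],0,0,0.])).reshape(-1,2)
    d=RR(c['rotation']).apply(np.c_[u,np.ones(len(u))]); t=(z-c['position'][2])/d[:,2]
    return c['position']+d*t[:,None]
E
python3 - <<'E'
from h import *
a=cv2.imread('pics/top0.png')[120:250,220:390]; cv2.imwrite('pics/t0z.png',cv2.resize(a,None,fx=4.5,fy=4.5,interpolation=cv2.INTER_CUBIC))
a=cv2.imread('pics/side0.png')[120:275,255:405]; cv2.imwrite('pics/s0z.png',cv2.resize(a,None,fx=3.8,fy=3.8,interpolation=cv2.INTER_CUBIC))
print(back('top',[[247,130],[380,160],[230,237],[264,243]],0.07))
print(back('side',[[343,132],[387,131],[393,260]],0.072))
E
```

```text
[[ 0.83430224  0.21103071  0.07      ]
 [ 0.74570393 -0.16075362  0.07      ]
 [ 0.53442673  0.25859422  0.07      ]
 [ 0.51718664  0.16360435  0.07      ]]
[[ 0.72892974  0.22432723  0.072     ]
 [ 0.84273512  0.20738678  0.072     ]
 [ 0.73498356 -0.18642338  0.072     ]]
```

View pics/t0z.png

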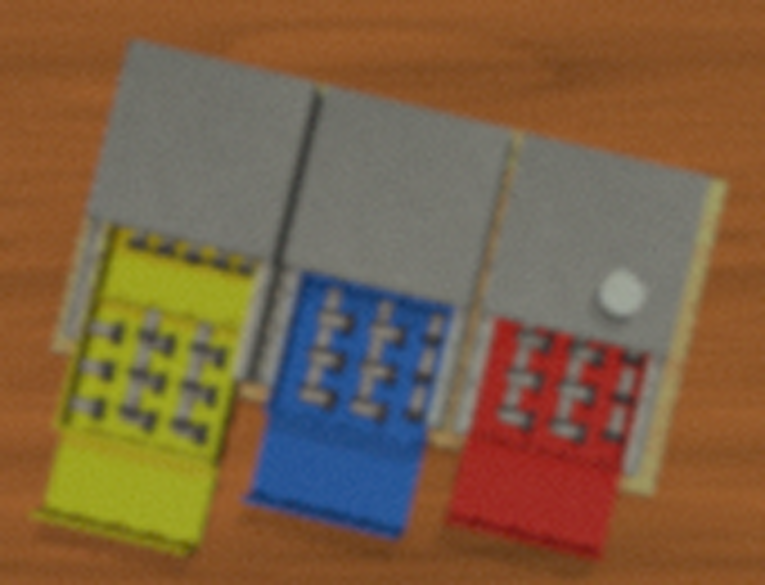

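View pics/s0z.png

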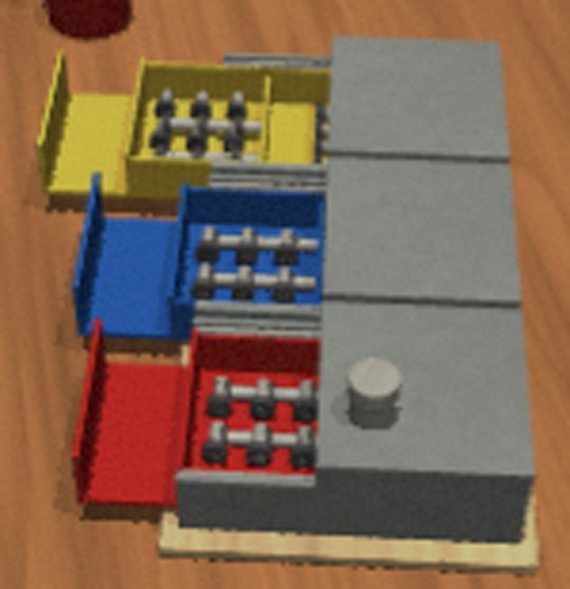

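```bash
cat > fit.py <<'E'
from h import *
from scipy.optimize import least_squares
T=lambda u,v:(220+u/4.5,120+v/4.5); S=lambda u,v:(255+u/3.8,120+v/3.8)
roof=[('top',95,186,T(133,40)),('top',95,66,T(313,85)),('top',95,60,T(325,92)),('top',95,-60,T(507,135)),('top',95,-66,T(522,138)),('top',95,-186,T(712,180)),
('top',-20,186,T(92,215)),('top',-20,66,T(273,258)),('top',-20,60,T(285,265)),('top',-20,-60,T(470,308)),('top',-20,-66,T(485,318)),('top',-20,-186,T(672,355)),
('side',-20,186,S(334,38)),('side',95,186,S(500,43)),('side',95,63,S(510,157)),('side',-20,63,S(328,157)),('side',95,-63,S(520,302)),('side',-20,-63,S(322,302)),('side',-20,-186,S(319,470)),('side',95,-186,S(533,472))]
lips=[(0,'top',T(33,515),T(192,553)),(1,'top',T(248,500),T(403,540)),(2,'top',T(447,522),T(600,557)),
(0,'side',S(62,52),S(42,145)),(1,'side',S(97,175),S(78,275)),(2,'side',S(98,322),S(78,440))]
pts=[];
for n,x,y,uv in roof: pts.append((n,-1,x,y,72,uv))
for t,n,a,b in lips:
    pts.append((n,t,-150,126-126*t+51,60,a)); pts.append((n,t,-150,126-126*t-51,60,b))
def W(p,x,y,z):
    c,s=np.cos(p[2]),np.sin(p[2]); return [p[0]+(c*x-s*y)/1e3,p[1]+(s*x+c*y)/1e3,z/1e3]
def res(p):
    out=[]
    for n in('top','side'):
        P=[];U=[]
        off=p[6:8] if n=='top' else p[8:10]
        for m,t,x,y,z,uv in pts:
            if m!=n: continue
            q=p[3+t]*1e3 if t>=0 else 0
            w=W(p,x-q,y,z); w[0]+=off[0]; w[1]+=off[1]; P.append(w);U.append(uv)
        out.append((proj(n,np.array(P))-np.array(U)).ravel())
    return np.concatenate(out+[p[6:]/0.001])
if __name__=='__main__':
    f=least_squares(res,[.68,.03,-.2,.07,.01,0,0,0,0,0],loss='soft_l1',x_scale=[.1,.1,.1,.01,.01,.01,.01,.01,.01,.01])
    p=f.x; np.save('fit.npy',p); print(np.round(p,4)); r=res(p); print(np.round(r[:-4].reshape(-1,2),1).tolist())
    for t,nm in enumerate('ybr'): print(nm,np.round(W(p,-148-p[3+t]*1e3,126-126*t,60),4))
    print('yaw deg',np.degrees(p[2]), 'rail',np.cos(p[2]),np.sin(p[2]))
E
python3 fit.py
```

```text
[ 7.017e-01  4.820e-02 -2.430e-01  5.610e-02  1.620e-02 -5.000e-04
 -1.900e-03 -7.000e-04  1.900e-03  7.000e-04]
[[-0.6, 0.1], [0.9, -0.2], [0.3, -1.3], [1.6, -1.0], [0.3, -1.2], [0.1, -0.6], [-1.3, 0.9], [0.0, 1.2], [-0.6, 0.1], [0.2, 0.5], [-1.1, -1.2], [-0.5, 0.6], [-0.3, -0.3], [-0.4, -0.2], [-1.2, -0.3], [-0.2, -0.6], [-0.2, -0.4], [1.3, 0.4], [-0.8, -0.3], [-0.3, -0.0], [-0.2, 1.3], [-0.2, -0.5], [0.4, 1.4], [0.1, -0.7], [-0.7, -0.4], [0.6, 1.6], [0.1, -0.5], [-0.4, 0.4], [-0.0, -0.4], [-0.5, 3.6], [0.3, -0.7], [-0.4, 4.7]]
y [0.5339 0.2196 0.06  ]
b [0.5423 0.0877 0.06  ]
r [ 0.5282 -0.0386  0.06  ]
yaw deg -13.921925071968225 rail 0.9706244837178223 -0.2405994838055788
```

```bash
cat > go.py <<'E'
# usage: go.py rackx racky z  (mm) -> shift in tool axes and rotation to tool x along rail, tool down
from h import *; from fit import W
import sys
p=np.load('fit.npy'); s=state(); Rt=RR(s['tool_rot'])
def show(w):
    d=Rt.inv().apply(np.array(w)-s['tool_pos']); print('target',np.round(w,4),'linear',np.round(d,4))
yaw=p[2]; G=R.from_matrix(np.array([[np.cos(yaw),np.sin(yaw),0],[np.sin(yaw),-np.cos(yaw),0],[0,0,-1]]))
c,sn=np.cos(yaw),np.sin(yaw); d=s['tool_pos'][:2]-p[:2]; 
print('t',round(float(s['time']),2),'rack xy now',np.round([(c*d[0]+sn*d[1])*1e3,(-sn*d[0]+c*d[1])*1e3,s['tool_pos'][2]*1e3],1),'F',np.round(s['contact_force'],1),'w',round(float(s['gripper_width']),3))
print('rotvec deg',np.round(np.degrees((Rt.inv()*G).as_rotvec()),2))
a=[float(v) for v in sys.argv[1:]]
for i in range(0,len(a),3): show(W(p,*a[i:i+3]))
if len(a)==0: show([.45,-.3,.2])
E
python3 go.py -247 126 140; python3 go.py
python3 -c "
from h import *
print('oil',back('top',[[190,224]],.07),'spout',back('top',[[180,243]],.1))"
```

```text
t 0.1 rack xy now [-380.6 -769.2  230.2] F [0.1 1.  0.2] w 1.0
rotvec deg [-1.100e-01  1.000e-02  2.755e+01]
target [0.4922 0.2299 0.14  ] linear [ 0.5324 -0.7318  0.0917]
t 0.1 rack xy now [-380.6 -769.2  230.2] F [0.1 1.  0.2] w 1.0
rotvec deg [-1.100e-01  1.000e-02  2.755e+01]
target [ 0.45 -0.3   0.2 ] linear [ 0.3666 -0.2268  0.0307]
oil [[0.57139228 0.3711671  0.07      ]] spout [[0.51925105 0.39011104 0.1       ]]
```

{"method": "apply_moves", "body": {"commands": [{"linear": [0.035, -0.02, 0.0], "delta_rot": [0, 0, 0], "fingers": 255}, {"linear": [0.075, -0.045, 0.0], "delta_rot": [0, 0, 3], "fingers": 255}, {"linear": [0.115, -0.07, 0.0], "delta_rot": [0, 0, 8], "fingers": 255}, {"linear": [0.155, -0.095, 0.0], "delta_rot": [0, 0, 12], "fingers": 255}, {"linear": [0.195, -0.12, 0.01], "delta_rot": [0, 0, 16], "fingers": 255}, {"linear": [0.235, -0.145, 0.01], "delta_rot": [0, 0, 20], "fingers": 255}, {"linear": [0.275, -0.17, 0.02], "delta_rot": [0, 0, 24], "fingers": 255}, {"linear": [0.31, -0.2, 0.02], "delta_rot": [0, 0, 27.55], "fingers": 255}]}}

```text
time: 0.9
tool_pos: [0.402, -0.3378, 0.2095]
tool_rot: [-0.001, 0.992, -0.123, -0.001]
contact_force: [0.8, -0.5, -0.7]
gripper_width: -0.006
```

```bash
python3 go.py -247 126 140
```

```text
t 0.9 rack xy now [-198.  -446.7  209.5] F [ 0.8 -0.5 -0.7] w -0.006
rotvec deg [-0.09  0.12 -0.15]
target [0.4922 0.2299 0.14  ] linear [-0.0504 -0.5725  0.0705]
```

{"method": "apply_moves", "body": {"commands": [{"linear": [-0.005, -0.04, 0.0], "delta_rot": [0, 0, 0], "fingers": 255}, {"linear": [-0.01, -0.085, 0.0], "delta_rot": [0, 0, 0], "fingers": 255}, {"linear": [-0.015, -0.13, 0.0], "delta_rot": [0, 0, 0], "fingers": 255}, {"linear": [-0.02, -0.175, 0.0], "delta_rot": [0, 0, 0], "fingers": 255}, {"linear": [-0.03, -0.22, 0.01], "delta_rot": [0, 0, 0], "fingers": 255}, {"linear": [-0.035, -0.265, 0.02], "delta_rot": [0, 0, 0], "fingers": 255}, {"linear": [-0.04, -0.31, 0.03], "delta_rot": [0, 0, 0], "fingers": 255}, {"linear": [-0.045, -0.355, 0.04], "delta_rot": [0, 0, 0], "fingers": 255}]}}

```text
time: 1.7
tool_pos: [0.4427, 0.0173, 0.1707]
tool_rot: [0.0, 0.993, -0.121, 0.0]
contact_force: [1.1, -0.6, 0.7]
gripper_width: -0.0
```

```bash
python3 go.py -247 126 100
```

```text
t 1.7 rack xy now [-243.9  -92.3  170.7] F [ 1.1 -0.6  0.7] w -0.0
rotvec deg [-0.   -0.02 -0.01]
target [0.4922 0.2299 0.1   ] linear [-0.0032 -0.2183  0.0707]
```

{"method": "apply_moves", "body": {"commands": [{"linear": [-0.001, -0.04, 0.01], "delta_rot": [0, 0, 0], "fingers": 255}, {"linear": [-0.003, -0.085, 0.02], "delta_rot": [0, 0, 0], "fingers": 255}, {"linear": [-0.005, -0.13, 0.03], "delta_rot": [0, 0, 0], "fingers": 255}, {"linear": [-0.008, -0.17, 0.04], "delta_rot": [0, 0, 0], "fingers": 255}, {"linear": [-0.008, -0.205, 0.06], "delta_rot": [0, 0, 0], "fingers": 255}, {"linear": [-0.008, -0.218, 0.085], "delta_rot": [0, 0, 0], "fingers": 255}, {"linear": [-0.008, -0.218, 0.11], "delta_rot": [0, 0, 0], "fingers": 255}, {"linear": [-0.008, -0.218, 0.135], "delta_rot": [0, 0, 0], "fingers": 255}]}}

```text
time: 2.5
tool_pos: [0.4874, 0.2295, 0.0349]
tool_rot: [0.0, 0.993, -0.121, -0.0]
contact_force: [0.5, -0.0, -0.4]
gripper_width: 0.001
```

```bash
python3 go.py -247 126 32 -161 126 32; python3 - <<'E'
from h import *
for n in('side','top'):
    im=eyes.grab_frame(n); cv2.imwrite(f'pics/{n}1.png',im[:,:,::-1])
a=cv2.imread('pics/top1.png')[120:270,200:390]; cv2.imwrite('pics/t1z.png',cv2.resize(a,None,fx=4,fy=4,interpolation=cv2.INTER_CUBIC))
E
```

```text
t 2.5 rack xy now [-251.6  124.5   34.9] F [ 0.5 -0.  -0.4] w 0.001
rotvec deg [0.03 0.04 0.08]
target [0.4922 0.2299 0.032 ] linear [ 0.0046 -0.0015  0.0029]
target [0.5757 0.2092 0.032 ] linear [ 0.0906 -0.0014  0.0028]
```

View pics/side1.png

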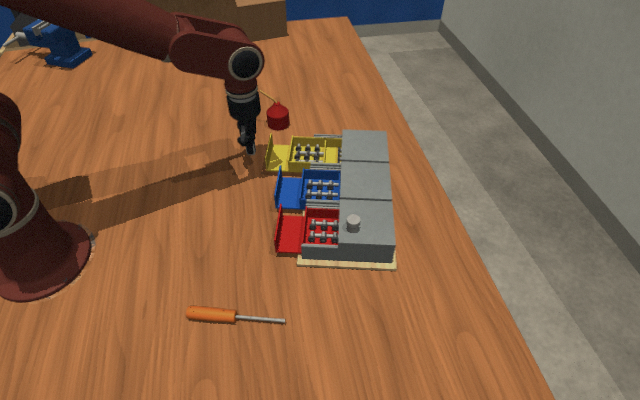

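View pics/t1z.png

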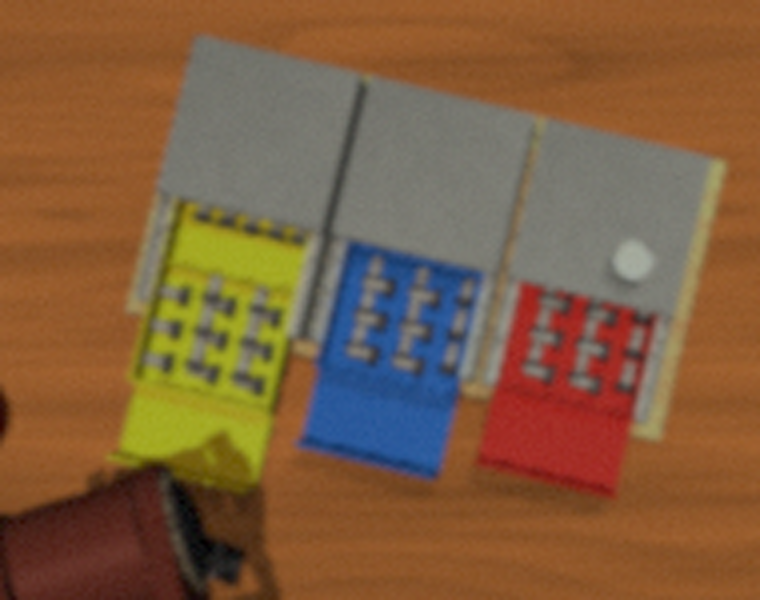

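The fingertips, near (250,150) in the side view, stand in front of the yellow lip. The oil can is clear of the arm, so I'm pushing along the rail.

{"method": "apply_moves", "body": {"commands": [{"linear": [0.012, -0.001, 0.003], "delta_rot": [0, 0, 0], "fingers": 255}, {"linear": [0.025, -0.001, 0.003], "delta_rot": [0, 0, 0], "fingers": 255}, {"linear": [0.035, -0.001, 0.003], "delta_rot": [0, 0, 0], "fingers": 255}, {"linear": [0.045, -0.001, 0.003], "delta_rot": [0, 0, 0], "fingers": 255}, {"linear": [0.055, -0.001, 0.003], "delta_rot": [0, 0, 0], "fingers": 255}, {"linear": [0.065, -0.001, 0.003], "delta_rot": [0, 0, 0], "fingers": 255}, {"linear": [0.073, -0.001, 0.003], "delta_rot": [0, 0, 0], "fingers": 255}, {"linear": [0.08, -0.001, 0.003], "delta_rot": [0, 0, 0], "fingers": 255}]}}

```text
time: 3.4
tool_pos: [0.5664, 0.2104, 0.0333]
tool_rot: [0.0, 0.993, -0.121, -0.0]
contact_force: [-2.8, 0.6, 2.5]
gripper_width: -0.003
```

```bash
python3 go.py -161 126 32
```

```text
t 3.4 rack xy now [-170.3  124.9   33.3] F [-2.8  0.6  2.5] w -0.003
rotvec deg [ 0.    0.   -0.01]
target [0.5757 0.2092 0.032 ] linear [ 0.0093 -0.0011  0.0013]
```

{"method": "apply_moves", "body": {"commands": [{"linear": [0.002, 0, 0], "delta_rot": [0, 0, 0], "fingers": 255}, {"linear": [0.004, 0, 0], "delta_rot": [0, 0, 0], "fingers": 255}, {"linear": [0.006, 0, 0], "delta_rot": [0, 0, 0], "fingers": 255}, {"linear": [0.007, 0, 0], "delta_rot": [0, 0, 0], "fingers": 255}, {"linear": [0.008, 0, 0], "delta_rot": [0, 0, 0], "fingers": 255}, {"linear": [0.009, 0, 0], "delta_rot": [0, 0, 0], "fingers": 255}, {"linear": [0.009, 0, 0], "delta_rot": [0, 0, 0], "fingers": 255}, {"linear": [0.009, 0, 0], "delta_rot": [0, 0, 0], "fingers": 255}]}}

```text
time: 4.2
tool_pos: [0.5744, 0.2084, 0.0331]
tool_rot: [0.0, 0.993, -0.121, -0.0]
contact_force: [-2.8, -0.2, -0.0]
gripper_width: 0.009
```

```bash
python3 go.py -161 126 32
```

```text
t 4.2 rack xy now [-162.1  124.8   33.1] F [-2.8 -0.2 -0. ] w 0.009
rotvec deg [ 0.01  0.   -0.  ]
target [0.5757 0.2092 0.032 ] linear [ 0.0011 -0.0012  0.0011]
```

{"method": "apply_moves", "body": {"commands": [{"linear": [0.001, 0, 0], "delta_rot": [0, 0, 0], "fingers": 255}, {"linear": [0.002, 0, 0], "delta_rot": [0, 0, 0], "fingers": 255}, {"linear": [0.003, 0, 0], "delta_rot": [0, 0, 0], "fingers": 255}, {"linear": [0.003, 0, 0], "delta_rot": [0, 0, 0], "fingers": 255}, {"linear": [0.004, 0, 0], "delta_rot": [0, 0, 0], "fingers": 255}, {"linear": [0.004, 0, 0], "delta_rot": [0, 0, 0], "fingers": 255}, {"linear": [0.004, 0, 0], "delta_rot": [0, 0, 0], "fingers": 255}, {"linear": [0.004, 0, 0], "delta_rot": [0, 0, 0], "fingers": 255}]}}

```text
time: 5.0
tool_pos: [0.5768, 0.2078, 0.0331]
tool_rot: [0.0, 0.993, -0.121, -0.002]
contact_force: [-8.4, 0.4, 4.7]
gripper_width: -0.003
```

```bash
python3 go.py -161 126 32
```

```text
t 5.0 rack xy now [-159.6  124.8   33.1] F [-8.4  0.4  4.7] w -0.003
rotvec deg [0.06 0.23 0.01]
target [0.5757 0.2092 0.032 ] linear [-0.0014 -0.0012  0.0011]
```

{"method": "apply_moves", "body": {"commands": [{"linear": [0.001, 0, 0], "delta_rot": [0, 0, 0], "fingers": 255}, {"linear": [0.001, 0, 0], "delta_rot": [0, 0, 0], "fingers": 255}, {"linear": [0.002, 0, 0], "delta_rot": [0, 0, 0], "fingers": 255}, {"linear": [0.002, 0, 0], "delta_rot": [0, 0, 0], "fingers": 255}, {"linear": [0.002, 0, 0], "delta_rot": [0, 0, 0], "fingers": 255}, {"linear": [0.002, 0, 0], "delta_rot": [0, 0, 0], "fingers": 255}, {"linear": [0.002, 0, 0], "delta_rot": [0, 0, 0], "fingers": 255}, {"linear": [0.002, 0, 0], "delta_rot": [0, 0, 0], "fingers": 255}]}}

```text
time: 5.8
tool_pos: [0.5767, 0.2077, 0.0331]
tool_rot: [0.0, 0.993, -0.121, -0.005]
contact_force: [-16.0, 1.2, 10.5]
gripper_width: 0.002
```

```bash
python3 go.py -180 126 32
```

```text
t 5.8 rack xy now [-159.7  124.8   33.1] F [-16.    1.2  10.5] w 0.002
rotvec deg [0.11 0.52 0.01]
target [0.5573 0.2138 0.032 ] linear [-0.0203 -0.0012  0.0013]
```

The stop is firm: force rose from 2.8 to 16 N with no travel. Backing off and looking before the blue tray.

{"method": "apply_moves", "body": {"commands": [{"linear": [-0.01, 0, 0], "delta_rot": [0, 0, 0], "fingers": 255}, {"linear": [-0.03, 0, 0], "delta_rot": [0, 0, 0], "fingers": 255}, {"linear": [-0.04, 0, -0.01], "delta_rot": [0, 0, 0], "fingers": 255}, {"linear": [-0.045, 0.01, -0.04], "delta_rot": [0, 0, 0], "fingers": 255}, {"linear": [-0.05, 0.03, -0.08], "delta_rot": [0, 0, 0], "fingers": 255}, {"linear": [-0.06, 0.06, -0.11], "delta_rot": [0, 0, 0], "fingers": 255}, {"linear": [-0.07, 0.09, -0.12], "delta_rot": [0, 0, 0], "fingers": 255}, {"linear": [-0.07, 0.125, -0.12], "delta_rot": [0, 0, 0], "fingers": 255}]}}

```text
time: 6.6
tool_pos: [0.4838, 0.1022, 0.1569]
tool_rot: [-0.001, 0.993, -0.12, 0.004]
contact_force: [1.5, -0.4, -0.5]
gripper_width: 0.002
```

```bash
python3 go.py -136 0 110 -136 0 32; python3 - <<'E'
from h import *
for n in('side','top'):
    im=eyes.grab_frame(n); cv2.imwrite(f'pics/{n}2.png',im[:,:,::-1])
a=cv2.imread('pics/top2.png')[120:270,200:390]; cv2.imwrite('pics/t2z.png',cv2.resize(a,None,fx=4,fy=4,interpolation=cv2.INTER_CUBIC))
a=cv2.imread('pics/side2.png')[90:275,215:405]; cv2.imwrite('pics/s2z.png',cv2.resize(a,None,fx=3.2,fy=3.2,interpolation=cv2.INTER_CUBIC))
from fit import W
p=np.load('fit.npy')
for t in range(3):
    for off,nm in((p[6:8],'top'),(p[8:10],'side')):
        P=[]
        for q in(0.,p[3+t]*1e3):
            for y in(51,-51):
                w=W(p,-150-q,126-126*t+y,60); w[0]+=off[0];w[1]+=off[1];P.append(w)
        u=proj(nm,np.array(P)); o,k=((200,120),4) if nm=='top' else ((215,90),3.2)
        print('ybr'[t],nm,np.round((u-o)*k).tolist())
E
```

```text
t 6.6 rack xy now [-2.244e+02  1.000e-01  1.569e+02] F [ 1.5 -0.4 -0.5] w 0.002
rotvec deg [-0.14 -0.47  0.09]
target [0.5697 0.0809 0.11  ] linear [0.088  0.0003 0.0476]
target [0.5697 0.0809 0.032 ] linear [0.0874 0.0005 0.1256]
y top [[127.0, 379.0], [268.0, 413.0], [108.0, 457.0], [249.0, 491.0]]
y side [[248.0, 140.0], [234.0, 222.0], [180.0, 138.0], [162.0, 219.0]]
b top [[301.0, 421.0], [443.0, 455.0], [296.0, 443.0], [437.0, 478.0]]
b side [[231.0, 243.0], [215.0, 340.0], [210.0, 242.0], [192.0, 339.0]]
r top [[476.0, 463.0], [619.0, 497.0], [476.0, 462.0], [619.0, 497.0]]
r side [[211.0, 365.0], [191.0, 481.0], [211.0, 365.0], [192.0, 482.0]]
```

View pics/s2z.png

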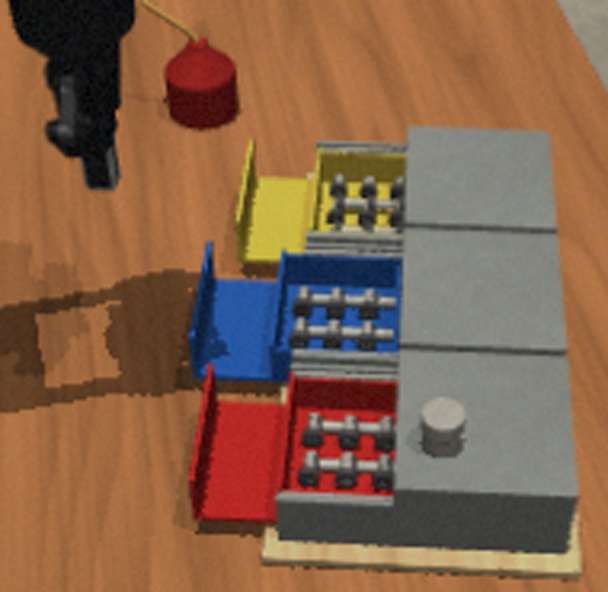

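View pics/t2z.png

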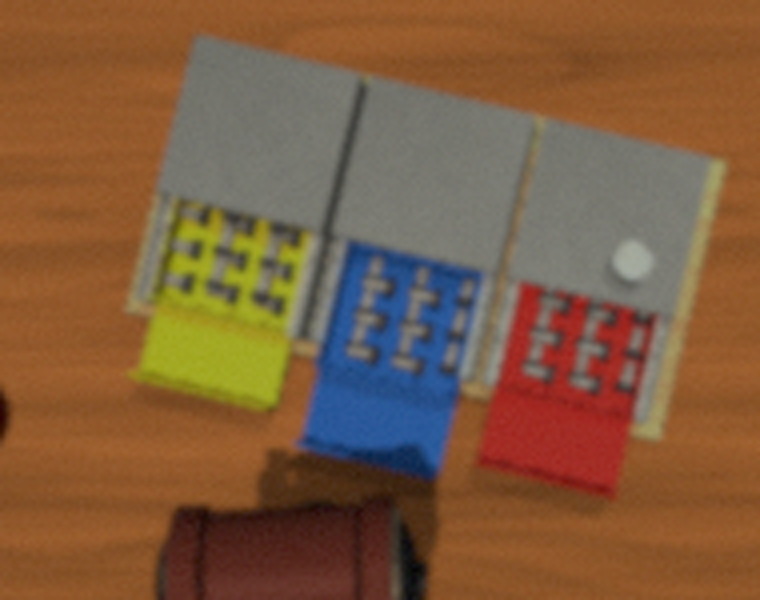

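Yellow is home: its lip runs from about (135,376) to (270,408) in the top zoom, against a predicted (127,379)-(268,413). Blue is unmoved at about 16 mm. Moving over blue's bay.

{"method": "apply_moves", "body": {"commands": [{"linear": [0.015, 0, 0], "delta_rot": [0, -0.2, 0], "fingers": 255}, {"linear": [0.035, 0, 0], "delta_rot": [0, -0.4, 0], "fingers": 255}, {"linear": [0.055, 0, 0.01], "delta_rot": [0, -0.45, 0], "fingers": 255}, {"linear": [0.075, 0, 0.02], "delta_rot": [0, -0.45, 0], "fingers": 255}, {"linear": [0.088, 0, 0.03], "delta_rot": [0, -0.45, 0], "fingers": 255}, {"linear": [0.088, 0, 0.045], "delta_rot": [0, -0.45, 0], "fingers": 255}, {"linear": [0.088, 0, 0.06], "delta_rot": [0, -0.45, 0], "fingers": 255}, {"linear": [0.088, 0, 0.06], "delta_rot": [0, -0.45, 0], "fingers": 255}]}}

```text
time: 7.5
tool_pos: [0.565, 0.0817, 0.0897]
tool_rot: [-0.0, 0.993, -0.121, -0.007]
contact_force: [-0.3, -0.6, 0.6]
gripper_width: -0.008
```

```bash
python3 go.py -136 0 32; python3 - <<'E'
from h import *
for n in('side',):
    im=eyes.grab_frame(n); cv2.imwrite(f'pics/{n}3.png',im[:,:,::-1])
a=cv2.imread('pics/side3.png')[90:275,215:405]; cv2.imwrite('pics/s3z.png',cv2.resize(a,None,fx=3.2,fy=3.2,interpolation=cv2.INTER_CUBIC))
E
```

```text
t 7.5 rack xy now [-140.8   -0.3   89.7] F [-0.3 -0.6  0.6] w -0.008
rotvec deg [0.08 0.78 0.02]
target [0.5697 0.0809 0.032 ] linear [ 0.0055 -0.0004  0.0576]
```

View pics/s3z.png

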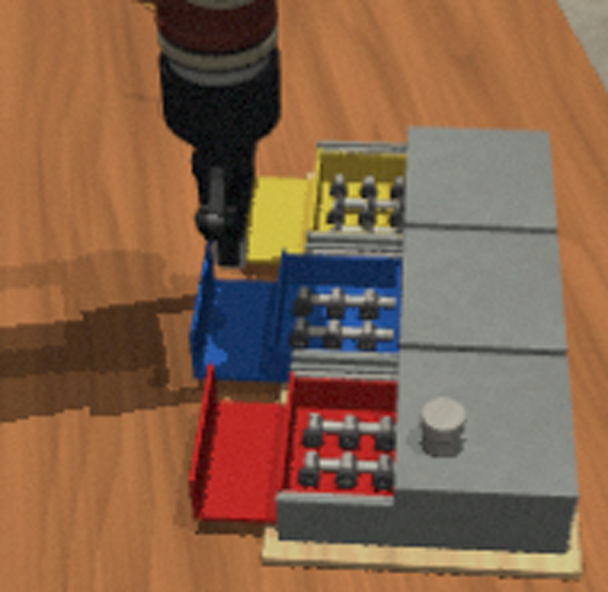

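The fingertip, at about (230,262), is above the front half of blue's bay, behind the lip. Descending, with a 5 mm shift inwards.

{"method": "apply_moves", "body": {"commands": [{"linear": [0.002, 0, 0.005], "delta_rot": [0, 0.3, 0], "fingers": 255}, {"linear": [0.005, 0, 0.015], "delta_rot": [0, 0.6, 0], "fingers": 255}, {"linear": [0.005, 0, 0.025], "delta_rot": [0, 0.6, 0], "fingers": 255}, {"linear": [0.005, 0, 0.035], "delta_rot": [0, 0.6, 0], "fingers": 255}, {"linear": [0.005, 0, 0.045], "delta_rot": [0, 0.6, 0], "fingers": 255}, {"linear": [0.005, 0, 0.053], "delta_rot": [0, 0.6, 0], "fingers": 255}, {"linear": [0.005, 0, 0.056], "delta_rot": [0, 0.6, 0], "fingers": 255}, {"linear": [0.005, 0, 0.056], "delta_rot": [0, 0.6, 0], "fingers": 255}]}}

```text
time: 8.35
tool_pos: [0.5716, 0.0802, 0.0364]
tool_rot: [0.0, 0.993, -0.121, 0.001]
contact_force: [-0.3, 0.8, 0.9]
gripper_width: 0.002
```

```bash
python3 go.py -151 0 32 -255 0 32; python3 - <<'E'
from h import *
for n in('side',):
    im=eyes.grab_frame(n); cv2.imwrite(f'pics/{n}4.png',im[:,:,::-1])
a=cv2.imread('pics/side4.png')[90:275,215:405]; cv2.imwrite('pics/s4z.png',cv2.resize(a,None,fx=3.2,fy=3.2,interpolation=cv2.INTER_CUBIC))
E
```

```text
t 8.35 rack xy now [-133.9   -0.2   36.4] F [-0.3  0.8  0.9] w 0.002
rotvec deg [ 0.02 -0.07 -0.  ]
target [0.5551 0.0845 0.032 ] linear [-0.0171 -0.0002  0.0044]
target [0.4542 0.1095 0.032 ] linear [-0.1211 -0.0002  0.0043]
```

View pics/s4z.png

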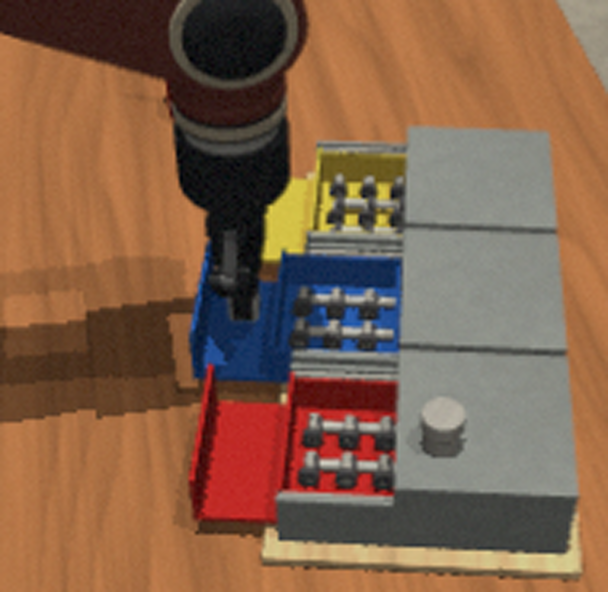

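The fingertip stands free in blue's bay at about (245,310), clear of lip and partition. Drawing out.

{"method": "apply_moves", "body": {"commands": [{"linear": [-0.008, 0, 0.003], "delta_rot": [0, 0, 0], "fingers": 255}, {"linear": [-0.014, 0, 0.003], "delta_rot": [0, 0, 0], "fingers": 255}, {"linear": [-0.018, 0, 0.003], "delta_rot": [0, 0, 0], "fingers": 255}, {"linear": [-0.022, 0, 0.003], "delta_rot": [0, 0, 0], "fingers": 255}, {"linear": [-0.028, 0, 0.003], "delta_rot": [0, 0, 0], "fingers": 255}, {"linear": [-0.036, 0, 0.003], "delta_rot": [0, 0, 0], "fingers": 255}, {"linear": [-0.044, 0, 0.003], "delta_rot": [0, 0, 0], "fingers": 255}, {"linear": [-0.052, 0, 0.003], "delta_rot": [0, 0, 0], "fingers": 255}]}}

```text
time: 9.2
tool_pos: [0.5214, 0.0929, 0.0346]
tool_rot: [0.0, 0.993, -0.121, 0.002]
contact_force: [2.3, -1.0, 0.1]
gripper_width: 0.001
```

```bash
python3 go.py -255 0 32
```

```text
t 9.2 rack xy now [-1.857e+02  1.000e-01  3.460e+01] F [ 2.3 -1.   0.1] w 0.001
rotvec deg [-0.01 -0.21 -0.  ]
target [0.4542 0.1095 0.032 ] linear [-0.0693  0.0001  0.0023]
```

Drawing with 2.5 N of friction, so the tray is following. About 69 mm remain.

{"method": "apply_moves", "body": {"commands": [{"linear": [-0.008, 0, 0.001], "delta_rot": [0, 0, 0], "fingers": 255}, {"linear": [-0.017, 0, 0.001], "delta_rot": [0, 0, 0], "fingers": 255}, {"linear": [-0.026, 0, 0.001], "delta_rot": [0, 0, 0], "fingers": 255}, {"linear": [-0.035, 0, 0.001], "delta_rot": [0, 0, 0], "fingers": 255}, {"linear": [-0.044, 0, 0.001], "delta_rot": [0, 0, 0], "fingers": 255}, {"linear": [-0.052, 0, 0.001], "delta_rot": [0, 0, 0], "fingers": 255}, {"linear": [-0.058, 0, 0.001], "delta_rot": [0, 0, 0], "fingers": 255}, {"linear": [-0.062, 0, 0.001], "delta_rot": [0, 0, 0], "fingers": 255}]}}

```text
time: 10.0
tool_pos: [0.4606, 0.1079, 0.0327]
tool_rot: [0.0, 0.993, -0.121, 0.001]
contact_force: [2.9, -0.1, 0.8]
gripper_width: -0.004
```

```bash
python3 go.py -255 0 32
```

```text
t 10.0 rack xy now [-248.3   -0.    32.7] F [ 2.9 -0.1  0.8] w -0.004
rotvec deg [ 0.   -0.12  0.01]
target [0.4542 0.1095 0.032 ] linear [-0.0067 -0.      0.0007]
```

{"method": "apply_moves", "body": {"commands": [{"linear": [-0.002, 0, 0], "delta_rot": [0, 0, 0], "fingers": 255}, {"linear": [-0.004, 0, 0], "delta_rot": [0, 0, 0], "fingers": 255}, {"linear": [-0.006, 0, 0], "delta_rot": [0, 0, 0], "fingers": 255}, {"linear": [-0.007, 0, 0], "delta_rot": [0, 0, 0], "fingers": 255}, {"linear": [-0.008, 0, 0], "delta_rot": [0, 0, 0], "fingers": 255}, {"linear": [-0.009, 0, 0], "delta_rot": [0, 0, 0], "fingers": 255}, {"linear": [-0.009, 0, 0], "delta_rot": [0, 0, 0], "fingers": 255}, {"linear": [-0.009, 0, 0], "delta_rot": [0, 0, 0], "fingers": 255}]}}

```text
time: 10.8
tool_pos: [0.4553, 0.1092, 0.0329]
tool_rot: [0.0, 0.993, -0.121, 0.005]
contact_force: [14.1, -1.5, -9.9]
gripper_width: 0.001
```

```bash
python3 go.py -255 0 32
```

```text
t 10.8 rack xy now [-253.8   -0.    32.9] F [14.1 -1.5 -9.9] w 0.001
rotvec deg [-0.04 -0.57 -0.01]
target [0.4542 0.1095 0.032 ] linear [-0.0012 -0.      0.0009]
```

The stop is reached: 14 N with no further travel, and about 120 mm of travel relative to the yellow home reference. Releasing into mid-bay and lifting out.

{"method": "apply_moves", "body": {"commands": [{"linear": [0.006, 0, 0], "delta_rot": [0, 0, 0], "fingers": 255}, {"linear": [0.014, 0, 0], "delta_rot": [0, 0, 0], "fingers": 255}, {"linear": [0.016, 0, 0], "delta_rot": [0, 0, 0], "fingers": 255}, {"linear": [0.016, 0, -0.01], "delta_rot": [0, 0, 0], "fingers": 255}, {"linear": [0.016, 0, -0.03], "delta_rot": [0, 0, 0], "fingers": 255}, {"linear": [0.016, 0, -0.06], "delta_rot": [0, 0, 0], "fingers": 255}, {"linear": [0.016, 0, -0.1], "delta_rot": [0, 0, 0], "fingers": 255}, {"linear": [0.016, 0, -0.14], "delta_rot": [0, 0, 0], "fingers": 255}]}}

```text
time: 11.6
tool_pos: [0.4669, 0.1061, 0.1745]
tool_rot: [0.0, 0.993, -0.121, 0.001]
contact_force: [0.8, 0.3, 0.7]
gripper_width: 0.001
```

{"method": "apply_moves", "body": {"commands": [{"linear": [-0.02, 0, -0.01], "delta_rot": [0, 0, 0], "fingers": 255}, {"linear": [-0.04, 0, -0.02], "delta_rot": [0, 0, 0], "fingers": 255}, {"linear": [-0.06, 0, -0.03], "delta_rot": [0, 0, 0], "fingers": 255}, {"linear": [-0.06, 0, -0.05], "delta_rot": [0, 0, 0], "fingers": 255}, {"linear": [-0.06, 0, -0.06], "delta_rot": [0, 0, 0], "fingers": 255}, {"linear": [-0.06, 0, -0.06], "delta_rot": [0, 0, 0], "fingers": 255}, {"linear": [-0.06, 0, -0.06], "delta_rot": [0, 0, 0], "fingers": 255}, {"linear": [-0.06, 0, -0.06], "delta_rot": [0, 0, 0], "fingers": 255}]}}

```text
time: 12.4
tool_pos: [0.4091, 0.1205, 0.2317]
tool_rot: [0.0, 0.993, -0.121, 0.0]
contact_force: [-0.3, -0.9, 0.3]
gripper_width: -0.002
```

```bash
python3 go.py -255 0 32; python3 - <<'E'
from h import *
from fit import W
for n in('side','top'):
    im=eyes.grab_frame(n); cv2.imwrite(f'pics/{n}5.png',im[:,:,::-1])
a=cv2.imread('pics/side5.png')[90:275,215:405]; cv2.imwrite('pics/s5z.png',cv2.resize(a,None,fx=3.2,fy=3.2,interpolation=cv2.INTER_CUBIC))
p=np.load('fit.npy')
for t,q in((0,0),(1,120),(2,0)):
    P=[]
    for y in(51,-51):
        w=W(p,-150-q,126-126*t+y,60); w[0]+=p[8];w[1]+=p[9];P.append(w)
    print('ybr'[t],np.round((proj('side',np.array(P))-(215,90))*3.2).tolist())
E
```

```text
t 12.4 rack xy now [-3.013e+02 -2.000e-01  2.317e+02] F [-0.3 -0.9  0.3] w -0.002
rotvec deg [ 0.04 -0.03 -0.02]
target [0.4542 0.1095 0.032 ] linear [ 0.0462 -0.0004  0.1997]
y [[248.0, 140.0], [234.0, 222.0]]
b [[75.0, 237.0], [47.0, 333.0]]
r [[211.0, 365.0], [191.0, 481.0]]
```

View pics/s5z.png

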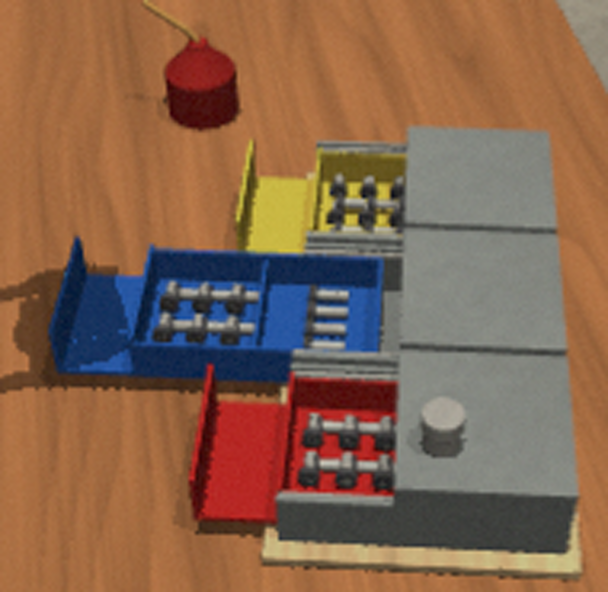

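View pics/top5.png

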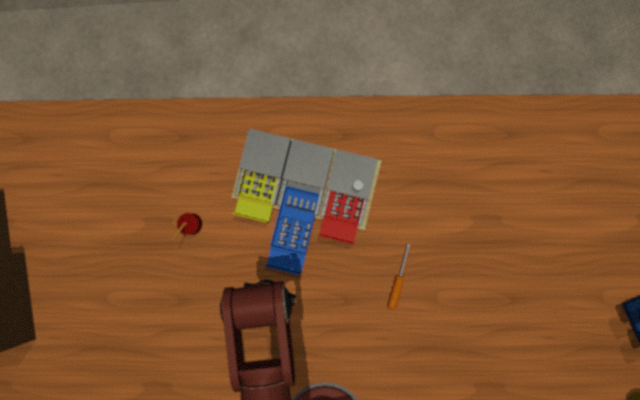

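Blue's far lip corner is at (77,238) in the side zoom, against (75,237) predicted at 120 mm. Yellow's is at (251,142) against (248,140) for home. Red, the socket at (443,425), the oil can and the screwdriver look unmoved, and the arm is clear. Handing in.

```bash
python3 -c "
from plant import job_done
print(job_done())"
```

```text
the job is handed in; nothing more can be done
None
```

The yellow tray is pushed fully home and the blue tray is drawn out to its stop. I handed the job in at about 12.5 s of the 48 s allowed; the hand-in gave no verdict.

- **Yellow tray:** I pushed it with closed fingertips. At the end the force rose from about 3 N to 16 N with no further movement, so it was at its stop. In the last side picture its lip is within about 1 px of the position predicted for home.
- **Blue tray:** I hooked it from inside the finger bay, with the closed fingers about 13 mm behind the lip so nothing was pinched. It followed at about 3 N, then met its stop at 14 N, about 120 mm out measured against the yellow tray's home position. The last side picture agrees within about 1 px.
- **Everything else:** The red tray, socket, oil can and screwdriver look unmoved in the last pictures. I checked those by eye, without re-measuring them. The arm is clear of the trays and the wrist force reads about zero.

**Small disagreements:**
- Firm contact came about 1.3 mm beyond where my camera fit put it, within the 2 mm calibration.
- In the first fit, the near lip corners of the blue and red trays in the side view were 4–5 px off. I put this down to how I picked those corners, and it did not affect the moves.
- The tool tilted up to 0.8° from vertical during some moves.

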